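Sweep the wheel blanks home

ROBOT

A 6-joint arm with a two-finger parallel gripper is mounted at the origin on the work surface. World frame = base frame: x ahead of the robot, y to its left, z up, the work surface at z = 0. Lengths are in m, angles in degrees, forces in N, time in s.
With the tool pointing down it reaches from about 0.4 to 0.825 m from the base axis. Payload 7 kg.
Tool frame: the origin (TCP) lies at the very end of the fingers, on their centre line; the grasp point (between the pads) lies 19 mm behind it (r.grasp_offset is the z of the grasp point in the tool frame, in m); z points along the fingers, y is the direction in which the jaws open and shut (so a half turn about z gives the same grasp; the last joint's range is limited). The gripper opens to 88 mm and grips with 3 to 60 N. Pads are 19 mm wide; open, the fingers measure 130 mm over their backs; the gripper's body (78 mm by 193 mm) begins 47 mm behind the grasp point.
Start: joints at [-47.091, 20.546, 0.682, 0, -70.136, -16.507], TCP at [0.3, -0.605, 0.227] pointing down, gripper open.
Joint ranges: [-176.03, 176.03], [-82.01, 121.73], [-58.28, 71.71], [-173.87, 95.51], [-174.79, -0.11], [-173.66, 173.66]. Speed limits (degrees/s): [136.94, 136.94, 172.46, 180, 180, 180].

INTERFACE

Orientations are given as [roll, pitch, yaw] about the fixed x, y, z axes, in that order (R = Rz(yaw) Ry(pitch) Rx(roll)).
In Python, from plant import r, capture, calibration, order gives the robot as it stands.
- The arm moves only by the tool servo_tool, never from a script. Its arguments are lists of equal length, an entry for each row: "grip": the closure, from -1 (fully open) to 1 (shut), so that 0 is half open; "translation": the shift along the tool's x, y, z in m, a list of three; "turn": the turn about the tool's z in rad. A call has 1 to 10 rows; each row is the pose to reach, as a shift and turn from the pose commanded when the call began, along the tool's axes at that moment; what a row does not reach only later rows make up. A row lasts 1/12 s, in which the tool goes at most 41.7 mm and 7.16 degrees, less where a joint would pass 70% of its speed; a pose out of reach is approached as far as the arm can. A call with a gripper value outside its range is refused whole. The fingers move at their own pace and stop on an object; "newtons" is the grip in N (left out, the last holds). Time passes only in rows, so rows that repeat a pose let the fingers close. It gives the time, the measured TCP pose, the force and the opening at its end, in the units of the state.
- r.get_state(): the state, without advancing time (a new reading comes with each control period).
- capture(name): name is "scene" or "top" or "wrist"; returns (picture, depth): 480x640x3 uint8, blue, green, red; 480x640 float32, m along the optical axis (not along the pixel's ray), 0 where there is no reading.
- calibration(name): a dict with "fx", "fy", "cx", "cy" (pixels), "dist_coeffs" ([k1, k2, p1, p2, k3] as OpenCV has them; the pictures are not rectified), "view" (4x4, takes a point from world to camera coordinates). Camera axes: x right, y up, looking along -z (the intrinsics and any distortion apply to the point x, -y, -z); pixel columns grow to the right and rows downward; lengths in m; the calibration is good to about 2 mm. A picture is of the moment at which its call begins: read the wrist's pose just before it. calibration takes no time and is no camera call; for the wrist camera it gives the pose at the moment of the call.
- order.close_job(): hands the job in, once; it reports no verdict.
The state is a dict: "time_s": time; "joints": joint angles; "qd": joint speeds; "joint_torque": joint torques, N m; "tcp_pos": TCP position; "eef_rot": TCP orientation; "contact_force": force on the tool from outside, world axes, zero at the start; "moment": the same for the moment, N m; "gripper_width": finger opening in m.
Only numpy, scipy, OpenCV 4.12 (cv2) and the standard library are available. Lean on these libraries where they do the work, as an engineer would, in place of code of your own. Each camera call takes 0.05 s, during which the arm holds its last target.

TASK

Pick up the steel straightedge by its wooden handle and, with it, sweep the four brass wheel blanks along the bench together as one row into the open tray until all four sit against its stop bar, then press the row firmly home for a moment (about 10 N, never more than 20 N on the tray). The stop has been set by hand and has to be felt for. Leave the blanks there, stand the straightedge back on the bench in front of the tray, clear of its mouth, and let go; do not touch the blanks with the fingers or disturb the other things on the bench.

Things in the scene. Friction and masses are not known exactly. Their poses are not given: they have to be found in the camera images.
- tray: Low steel lining-up tray fixed to the bench, without a floor: blanks slide on the cork. Origin at the middle of its open mouth, on the bench surface; x points into the tray, y across, z up. Two rails, 12 mm high and wide, run from x = 0 to 155 mm, inner faces at y = +-95 mm. A brass stop bar lies across between them (see the back plate's entry).
- tray_back (a point): Middle of the tray's back plate, on the bench, at tray x = 148 mm. Before it, square across the tray, lies the clamped brass stop bar, 184 by 12 mm, 12 mm high, with low knobs 18 mm high at both ends. Its near face is anywhere from tray x = 84 to 104 mm: this is not reported, feel for it. A blank touching it has its centre 18 mm before that face. Metal on metal: stiff.
- blank1: Brass wheel blank 1 of four alike: plain flat disc, 36 mm across, 12 mm thick, about 100 g, with a dark centre mark; lies flat on the bench in front of the tray's mouth, the four side by side (about 44 mm apart across the tray, centres 25 to 75 mm before the mouth, unequally). Origin at the centre of its underside.
- blank2: Brass wheel blank 2 of four alike: plain flat disc, 36 mm across, 12 mm thick, about 100 g, with a dark centre mark; lies flat on the bench in front of the tray's mouth, the four side by side (about 44 mm apart across the tray, centres 25 to 75 mm before the mouth, unequally). Origin at the centre of its underside.
- blank3: Brass wheel blank 3 of four alike: plain flat disc, 36 mm across, 12 mm thick, about 100 g, with a dark centre mark; lies flat on the bench in front of the tray's mouth, the four side by side (about 44 mm apart across the tray, centres 25 to 75 mm before the mouth, unequally). Origin at the centre of its underside.
- blank4: Brass wheel blank 4 of four alike: plain flat disc, 36 mm across, 12 mm thick, about 100 g, with a dark centre mark; lies flat on the bench in front of the tray's mouth, the four side by side (about 44 mm apart across the tray, centres 25 to 75 mm before the mouth, unequally). Origin at the centre of its underside.
- edge_grip (a point): Centre of the boxwood handle of the straightedge, 35 mm above the underside; the tool stands on the bench. Its steel bar is 24 mm (x) by 164 mm (y) by 12 mm high with straight pushing faces at x = +-12 mm; the handle is a block on the middle of the bar, 16 mm (x) by 70 mm (y), from 12 to 58 mm above the underside. z up. 0.42 kg.
- hammer: Boxwood hammer lying on the bench, about 220 mm long, its handle along its x axis. Leave alone.
- depthing: Steel depthing tool: two parallel bars 100 mm long with long spindles, 130 by 70 mm, 36 mm high, origin under its centre. Leave alone.
- spandrel: Cast brass corner spandrel, flat, two arms 70 mm long from its origin along x and y, up to 16 mm high. Leave alone.
- tin: Round blued screw tin, 62 mm across, 23 mm high, origin under its centre. Leave alone.
- loupe: Black eye loupe, 34 mm across, 28 mm high, origin under its centre. Leave alone.
Mind the look-alikes: they are no part of the job. Leave any orange or red look-alike of the blank2 alone. What is shaped like the blank4 but pink is not meant.

How it is judged:
By the outcome, as a careful person would: the job done as asked, in the order asked, and still so for the second after the job is handed in, with the robot touching nothing.
It also fails if it takes over 54 s, if anything falls off the work surface, if the arm or the gripper's body presses on something with over 40 N, if the wrist force passes 120 N, or if a joint passes its speed limit or range.

## Working session

There is one attempt and no reset: what is moved stays moved. The work goes in short steps, Python scripts to look and compute and a tool call to move; the robot and the scene stay as the last step left them, time stands still between calls to the robot, and variables do not carry over. Pictures are saved under pics/ and viewed, and the job is handed in when it is done.

Besides the shell and the picture viewer there is one more tool, called after ">>>" by a JSON object that holds its "name" and its "arguments". servo_tool: Moves the arm, as the interface text tells. Its arguments: {"type":"object","properties":{"grip":{"type":"array","items":{"type":"number"}},"translation":{"type":"array","items":{"type":"array","items":{"type":"number"}}},"turn":{"type":"array","items":{"type":"number"}},"newtons":{"type":"number"}},"required":["grip","translation","turn"]}

```bash
ls; mkdir -p pics; python3 - <<'E'
from plant import r,capture,calibration,order
import cv2,numpy as np
s=r.get_state();print(s)
for n in("top","scene"):
    p,d=capture(n);cv2.imwrite(f"pics/{n}0.png",p);np.savez(f"pics/{n}0.npz",p=p,d=d)
    c=calibration(n);print(n,c)
E
```

```text
pics
{'time_s': 0.0, 'joints': array([-4.70908716e+01,  2.05903730e+01,  6.33342340e-01, -2.05110970e-02,
       -7.01354715e+01, -1.65071168e+01]), 'qd': array([-0.00812944,  0.0647714 ,  0.06400051,  0.0607688 , -0.03743372,
       -0.05812018]), 'joint_torque': array([-4.33679752e-04, -5.82718134e+01,  2.93046999e+01,  6.99684441e+00,
        6.78255004e-03, -1.45636864e-04]), 'tcp_pos': array([ 0.29990986, -0.60416321,  0.22563017]), 'eef_rot': array([ 1.79905831e+02, -7.79859881e-03, -1.53604967e+02]), 'contact_force': array([ 0.74386684, -0.17917305, -0.1610118 ]), 'moment': array([-0.02403976, -0.02331811, -0.05625371]), 'gripper_width': 0.08719896438763693}
top {'fx': 624.5871010142631, 'fy': 624.5871010142631, 'cx': 317.0206113271289, 'cy': 243.34537473649152, 'dist_coeffs': array([-0.00677136,  0.        ,  0.        ,  0.        ,  0.        ]), 'view': array([[ 9.56823383e-03, -9.99949121e-01,  3.19441528e-03,
         1.88985066e-02],
       [ 9.80131732e-01,  1.00114361e-02,  1.98094821e-01,
        -5.77269171e-01],
       [-1.98116723e-01,  1.23553021e-03,  9.80177656e-01,
        -1.24408769e+00],
       [ 0.00000000e+00,  0.00000000e+00,  0.00000000e+00,
         1.00000000e+00]])}
scene {'fx': 500.8402018109645, 'fy': 500.8402018109645, 'cx': 315.0270887262277, 'cy': 245.79356594652688, 'dist_coeffs': array([-0.07626002,  0.        ,  0.        ,  0.        ,  0.        ]), 'view': array([[ 0.39110109,  0.92034366,  0.00273719, -0.22602952],
       [-0.50282854,  0.21118471,  0.8381912 ,  0.23345858],
       [ 0.7708459 , -0.32919383,  0.54536962, -1.61429197],
       [ 0.        ,  0.        ,  0.        ,  1.        ]])}
```

View pics/top0.png

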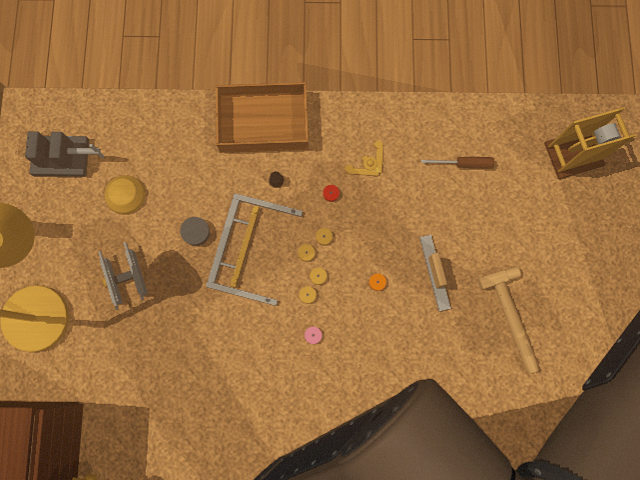

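View pics/scene0.png

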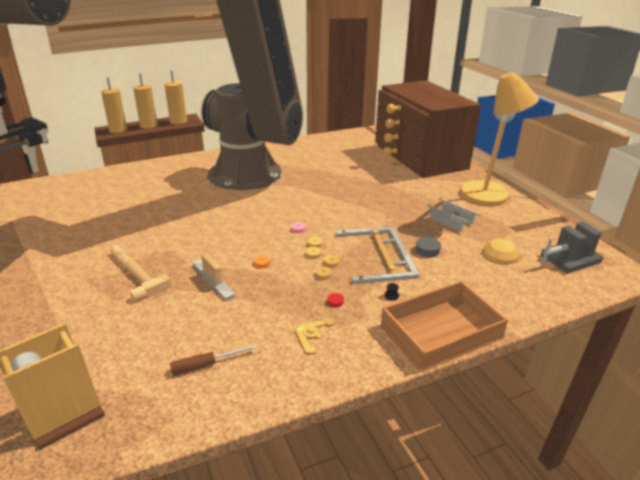

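The top view shows the tray at about (245,250) with its mouth facing right. The four brass blanks are at (324,237), (307,253), (318,276) and (307,295). The straightedge is at (436,272), and the look-alikes are red (331,193), orange (378,282) and pink (313,335). Next I'll measure them.

```bash
cat > h.py <<'E'
import cv2,numpy as np
from plant import r,capture,calibration,order
def ray(c,px,z):
    K=np.array([[c['fx'],0,c['cx']],[0,c['fy'],c['cy']],[0,0,1]])
    u=cv2.undistortPoints(np.array(px,float).reshape(-1,1,2),K,np.array(c['dist_coeffs'])).reshape(-1,2)
    V=np.array(c['view']);R=V[:3,:3];o=-R.T@V[:3,3]
    d=np.c_[u[:,0],-u[:,1],-np.ones(len(u))]@R
    t=(z-o[2])/d[:,2]
    return o+d*t[:,None]
E
python3 - <<'E'
from h import *
p=np.load('pics/top0.npz')['p'];c=calibration('top')
cv2.imwrite('pics/crop0.png',cv2.resize(p[170:350,190:460],None,fx=2.9,fy=2.9,interpolation=cv2.INTER_CUBIC))
hsv=cv2.cvtColor(p,cv2.COLOR_BGR2HSV)
for px in[(324,230),(240,255),(378,282),(331,193),(313,335),(235,210),(430,250),(438,262),(350,250)]:print(px,hsv[px[1],px[0]])
E
```

```text
(324, 230) [ 19 177 182]
(240, 255) [ 19 177 180]
(378, 282) [ 11 113 135]
(331, 193) [  7 142 129]
(313, 335) [ 16  70 105]
(235, 210) [ 18  53 148]
(430, 250) [ 17  55 152]
(438, 262) [ 16 143 175]
(350, 250) [ 17 148 196]
```

View pics/crop0.png

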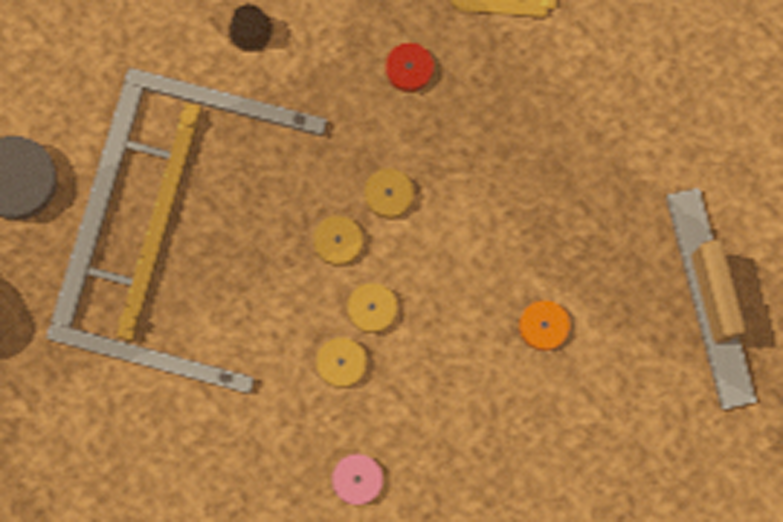

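```bash
python3 - <<'E'
from h import *
p=np.load('pics/top0.npz')['p'];c=calibration('top')
hsv=cv2.cvtColor(p,cv2.COLOR_BGR2HSV)
m=((hsv[...,1]<85)&(hsv[...,2]>110)).astype(np.uint8)*255
m[:180]=0;m[330:]=0;m[:,:200]=0;m[:,460:]=0
n,l,st,ce=cv2.connectedComponentsWithStats(m)
for i in range(1,n):
    if st[i,4]>30:print(i,st[i],ce[i])
lab=cv2.cvtColor(p,cv2.COLOR_BGR2LAB)
b=((hsv[...,1]>190)&(hsv[...,0]>=16)).astype(np.uint8)*255
sub=np.zeros_like(b);sub[225:310,290:345]=b[225:310,290:345]
sub=cv2.morphologyEx(sub,cv2.MORPH_OPEN,np.ones((3,3)))
n,l2,st,ce=cv2.connectedComponentsWithStats(sub)
for i in range(1,n):
    if st[i,4]>30:print('b',st[i],ce[i],ray(c,[ce[i]],.012)[0].round(4))
cr=lambda x,y:((x+.5)/2.9-.5+190,(y+.5)/2.9-.5+170)
print('marks',ray(c,[cr(389,192),cr(337,239),cr(372,307),cr(341,362)],.012).round(4))
print('red,or,pink,tin,loupe',ray(c,[cr(410,66),cr(545,324),cr(357,479),cr(15,177),cr(250,28)],.012).round(4))
# minarearects
vis=cv2.cvtColor(m,cv2.COLOR_GRAY2BGR);vis[sub>0]=(0,255,255)
cv2.imwrite('pics/mask.png',cv2.resize(vis[170:350,190:460],None,fx=2.9,fy=2.9,interpolation=cv2.INTER_NEAREST))
print('tray corners z12: outer up-left, up-end outer, up-end inner, low-end inner, low-end outer, low-left',ray(c,[cr(131,71),cr(328,120),cr(322,135),cr(257,379),cr(252,393),cr(49,335)],.012).round(4))
print('bar corners',ray(c,[cr(668,196),cr(699,190),cr(757,401),cr(725,409)],.012).round(4))
print('handle top',ray(c,[cr(695,245),cr(717,240),cr(744,331),cr(722,341)],.058).round(4))
print('stop',ray(c,[cr(183,104),cr(199,109),cr(133,341),cr(117,337)],.015).round(4))
E
```

```text
1 [ 206  194   96  111 1401] [239.78443969 245.8137045 ]
5 [420 235  31  76 585] [434.23589744 273.58974359]
marks [[0.6029 0.01   0.012 ]
 [0.5669 0.0483 0.012 ]
 [0.5161 0.0219 0.012 ]
 [0.4753 0.0442 0.012 ]]
red,or,pink,tin,loupe [[ 0.7006 -0.0052  0.012 ]
 [ 0.5048 -0.1055  0.012 ]
 [ 0.3904  0.0316  0.012 ]
 [ 0.6115  0.2896  0.012 ]
 [ 0.7293  0.1166  0.012 ]]
tray corners z12: outer up-left, up-end outer, up-end inner, low-end inner, low-end outer, low-left [[0.6945 0.2058 0.012 ]
 [0.6579 0.0563 0.012 ]
 [0.6462 0.0607 0.012 ]
 [0.4622 0.1055 0.012 ]
 [0.4519 0.1089 0.012 ]
 [0.493  0.2589 0.012 ]]
bar corners [[ 0.602  -0.1983  0.012 ]
 [ 0.6068 -0.2216  0.012 ]
 [ 0.4497 -0.2598  0.012 ]
 [ 0.4436 -0.2362  0.012 ]]
handle top [[ 0.5565 -0.209   0.058 ]
 [ 0.5603 -0.2249  0.058 ]
 [ 0.4947 -0.2422  0.058 ]
 [ 0.4874 -0.2264  0.058 ]]
stop [[0.6684 0.1654 0.015 ]
 [0.6646 0.1533 0.015 ]
 [0.4888 0.1967 0.015 ]
 [0.4916 0.2085 0.015 ]]
```

View pics/mask.png

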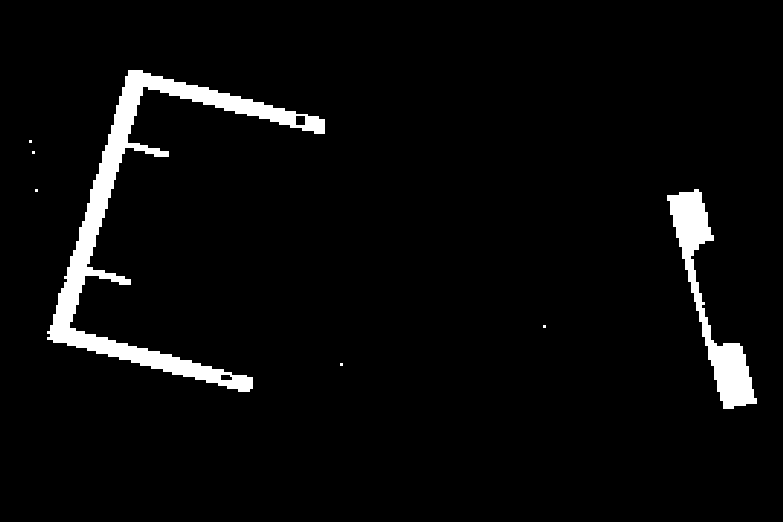

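```bash
cat >> h.py <<'E'
import json
def go(cmd,tgt):
    """cmd,tgt: [x,y,z,yaw deg] commanded now and wanted -> tool-axis shift and turn"""
    a=np.radians(cmd[3]);d=np.subtract(tgt[:3],cmd[:3])
    tx=np.array([np.cos(a),np.sin(a),0]);ty=np.array([np.sin(a),-np.cos(a),0])
    t=np.array([d@tx,d@ty,-d[2]])
    dy=(tgt[3]-cmd[3]+180)%360-180
    return t.round(4),round(-np.radians(dy),4)
def after(cmd,t,turn):
    a=np.radians(cmd[3]);tx=np.array([np.cos(a),np.sin(a),0]);ty=np.array([np.sin(a),-np.cos(a),0])
    p=np.array(cmd[:3])+t[0]*tx+t[1]*ty-np.array([0,0,t[2]])
    return [*p.round(5),round(cmd[3]-np.degrees(turn),4)]
E
python3 -c "
from h import *
print(go([.3,-.605,.227,-153.598],[.525,-.2275,.2,-166.3]))
c=calibration('wrist');V=c['view'];print(-V[:3,:3].T@V[:3,3],V[2,:3],c['fx'])"
```

```text
(array([-0.3694,  0.2381,  0.027 ]), np.float64(0.2217))
[ 0.22657822 -0.64049043  0.38358304] [-0.2646854  -0.13360904  0.95503417] 424.6849892470061
```

>>> {"name": "servo_tool", "arguments": {"grip": [-1, -1, -1, -1, -1, -1, -1, -1, -1, -1], "translation": [[-0.02, 0.013, 0], [-0.05, 0.032, 0], [-0.083, 0.053, 0.003], [-0.116, 0.075, 0.006], [-0.149, 0.096, 0.009], [-0.182, 0.117, 0.012], [-0.215, 0.139, 0.015], [-0.248, 0.16, 0.018], [-0.281, 0.181, 0.021], [-0.31, 0.2, 0.024]], "turn": [0, 0.02, 0.05, 0.08, 0.11, 0.14, 0.17, 0.2, 0.21, 0.22]}}

```text
time_s: 0.93
tcp_pos: [0.4895, -0.2855, 0.2023]
eef_rot: [180.0, -0.0, -166.2]
contact_force: [-0.2, 0.1, 0.3]
gripper_width: 0.0873
```

>>> {"name": "servo_tool", "arguments": {"grip": [-1, -1, -1, -1], "translation": [[-0.025, 0.013, 0], [-0.044, 0.02, 0.003], [-0.0498, 0.0241, 0.003], [-0.0498, 0.0241, 0.003]], "turn": [0, 0, 0, 0]}}

```text
time_s: 1.27
tcp_pos: [0.5324, -0.2514, 0.1987]
eef_rot: [180.0, -0.1, -166.1]
contact_force: [-1.6, -0.6, -0.1]
gripper_width: 0.0877
```

```bash
python3 - <<'E'
from h import *
cmd=after([.3,-.605,.227,-153.598],[-.31,.2,.024],.22);print(cmd)
cmd=after(cmd,[-.0498,.0241,.003],0);print(cmd)
s=r.get_state();print(s['time_s'],s['tcp_pos'],s['eef_rot'],s['contact_force'])
c=calibration('wrist');p,d=capture('wrist');cv2.imwrite('pics/w1.png',p);np.savez('pics/w1.npz',p=p,d=d,**{k:c[k] for k in c})
E
```

```text
[np.float64(0.48873), np.float64(-0.28801), np.float64(0.203), np.float64(-166.2031)]
[np.float64(0.53135), np.float64(-0.25273), np.float64(0.2), np.float64(-166.2031)]
1.2667 [ 0.53237358 -0.25138704  0.19874123] [ 1.79971113e+02 -6.19863743e-02 -1.66106195e+02] [-1.58576092 -0.55582955 -0.13322973]
```

View pics/w1.png

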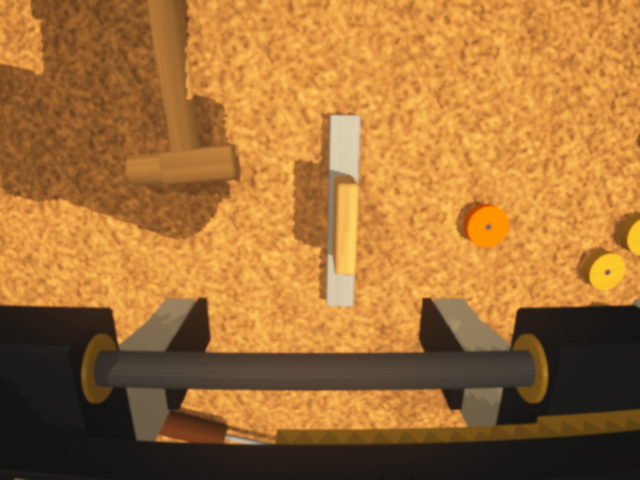

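```bash
python3 - <<'E'
from h import *
c=dict(np.load('pics/w1.npz'));
b=ray(c,[(330.5,115.5),(360,116),(353.5,306),(326,305)],.012);print(b.round(4),b.mean(0))
h=ray(c,[(337,183),(358,184),(355,274.5),(335,274)],.058);print(h.round(4),h.mean(0))
for q in(b,h):
    print([np.degrees(np.arctan2(*(q[i]-q[j])[1::-1])).round(2) for i,j in((0,3),(1,2))], np.linalg.norm(q[0]-q[3]),np.linalg.norm(q[0]-q[1]))
print(ray(c,[(488,227),(607,271)],.012))
E
```

```text
[[ 0.4493 -0.2584  0.012 ]
 [ 0.4441 -0.2358  0.012 ]
 [ 0.6021 -0.1977  0.012 ]
 [ 0.607  -0.2217  0.012 ]] [ 0.52563539 -0.22838642  0.012     ]
[[ 0.4934 -0.2441  0.058 ]
 [ 0.4905 -0.2295  0.058 ]
 [ 0.5569 -0.2133  0.058 ]
 [ 0.5601 -0.2281  0.058 ]] [ 0.52522404 -0.22875127  0.058     ]
[np.float64(-166.91), np.float64(-166.42)] 0.1618597498207945 0.02314555346304557
[np.float64(-166.48), np.float64(-166.31)] 0.06855148358954032 0.014876497824815099
[[ 0.5041814  -0.1051608   0.012     ]
 [ 0.5151188   0.02141899  0.012     ]]
```

```bash
python3 -c "
from h import *
print(go([.53135,-.25273,.2,-166.2031],[.5253,-.2286,.023,-166.4]))"
```

```text
(array([1.00e-04, 2.49e-02, 1.77e-01]), np.float64(0.0034))
```

>>> {"name": "servo_tool", "arguments": {"grip": [-1, -1, -1, -1, -1, -1, -1, -1, -1, -1], "translation": [[0, 0.012, 0.012], [0, 0.025, 0.035], [0, 0.025, 0.065], [0, 0.025, 0.095], [0, 0.025, 0.125], [0, 0.025, 0.15], [0, 0.025, 0.165], [0, 0.025, 0.175], [0, 0.025, 0.177], [0, 0.025, 0.177]], "turn": [0.004, 0.004, 0.004, 0.004, 0.004, 0.004, 0.004, 0.004, 0.004, 0.004]}}

```text
time_s: 2.15
tcp_pos: [0.525, -0.2289, 0.0224]
eef_rot: [180.0, -0.1, -166.5]
contact_force: [-0.3, -0.6, 0.9]
gripper_width: 0.0877
```

>>> {"name": "servo_tool", "arguments": {"grip": [0.5, 0.9, 1, 1, 1, 1, 1, 1], "translation": [[0, 0, 0], [0, 0, 0], [0, 0, 0], [0, 0, 0], [0, 0, 0], [0, 0, 0], [0, 0, 0], [0, 0, 0]], "turn": [0, 0, 0, 0, 0, 0, 0, 0], "newtons": 40}}

```text
time_s: 2.82
tcp_pos: [0.5256, -0.228, 0.0226]
eef_rot: [-180.0, 0.0, -166.4]
contact_force: [-0.3, -0.0, -0.1]
gripper_width: 0.04
```

>>> {"name": "servo_tool", "arguments": {"grip": [1, 1, 1, 1, 1, 1], "translation": [[0, 0, 0], [0, 0, 0], [0, 0, 0], [0, 0, 0], [0, 0, 0], [0, 0, 0]], "turn": [0, 0, 0, 0, 0, 0], "newtons": 40}}

```text
time_s: 3.32
tcp_pos: [0.5255, -0.2281, 0.0224]
eef_rot: [180.0, -0.0, -166.4]
contact_force: [0.6, -1.3, -1.5]
gripper_width: 0.0159
```

```bash
python3 -c "
from h import *
c=after([.53135,-.25273,.2,-166.2031],[0,.025,.177],.004);print(c)
print(go(c,[.5246,-.0335,.10,165.4]))"
```

```text
[np.float64(0.52539), np.float64(-0.22845), np.float64(0.023), np.float64(-166.4323)]
(array([-0.045 ,  0.1897, -0.077 ]), np.float64(0.4916))
```

>>> {"name": "servo_tool", "arguments": {"grip": [1, 1, 1, 1, 1, 1, 1, 1, 1, 1], "translation": [[0, 0, -0.01], [0, 0, -0.03], [0, 0, -0.055], [-0.002, 0.01, -0.072], [-0.009, 0.035, -0.077], [-0.016, 0.065, -0.077], [-0.023, 0.097, -0.077], [-0.031, 0.13, -0.077], [-0.039, 0.162, -0.077], [-0.043, 0.181, -0.077]], "turn": [0, 0, 0, 0.02, 0.1, 0.2, 0.3, 0.4, 0.46, 0.49]}}

```text
time_s: 4.15
tcp_pos: [0.5244, -0.0394, 0.1]
eef_rot: [180.0, -0.0, 165.3]
contact_force: [0.7, 0.2, -4.0]
gripper_width: 0.0155
```

```bash
python3 -c "
from h import *
c=after([.52539,-.22845,.023,-166.4323],[-.043,.181,-.077],.49);print(c)
print(go(c,[.5246,-.0335,.10,165.4]))"
```

```text
[np.float64(0.52473), np.float64(-0.04241), np.float64(0.1), np.float64(-194.5072)]
(array([ 0.0024,  0.0086, -0.    ]), np.float64(0.0016))
```

>>> {"name": "servo_tool", "arguments": {"grip": [1, 1, 1], "translation": [[0.002, 0.007, 0], [0.0024, 0.0086, 0], [0.0024, 0.0086, 0]], "turn": [0.0016, 0.0016, 0.0016]}}

```text
time_s: 4.4
tcp_pos: [0.5244, -0.0329, 0.0997]
eef_rot: [-180.0, -0.0, 165.5]
contact_force: [-0.3, -0.3, -3.8]
gripper_width: 0.0158
```

```bash
python3 - <<'E'
from h import *
s=r.get_state();print(s['time_s'],s['tcp_pos'],s['eef_rot'],s['contact_force'],s['moment'])
for n in('wrist','top'):
    c=calibration(n);p,d=capture(n);cv2.imwrite(f'pics/{n}2.png',p);np.savez(f'pics/{n}2.npz',p=p,d=d,**{k:c[k] for k in c})
E
```

```text
4.4 [ 0.5243663  -0.03289528  0.09971921] [-1.79992208e+02 -2.39592392e-02  1.65496864e+02] [-0.30156969 -0.28732903 -3.81630786] [-0.13492744 -0.06265959 -0.01471823]
```

View pics/wrist2.png

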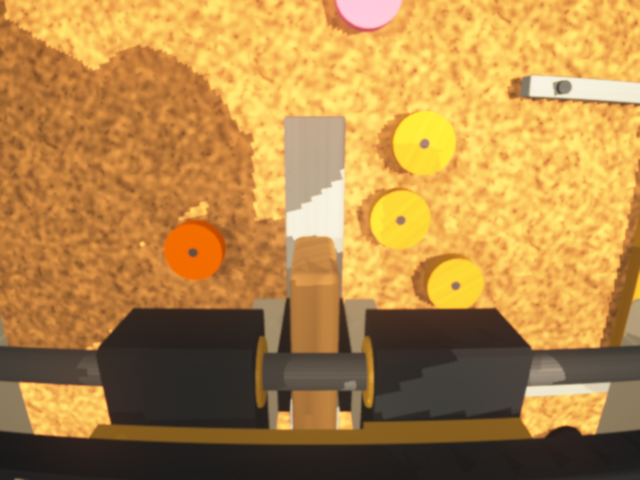

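View pics/top2.png

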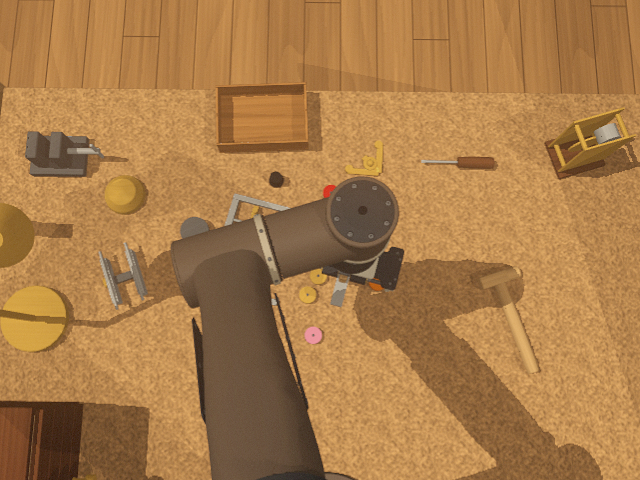

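```bash
python3 - <<'E'
from h import *
c=dict(np.load('pics/wrist2.npz'));p=c['p']
a=np.radians(75.4);u=np.array([np.cos(a),np.sin(a)]);v=np.array([-u[1],u[0]]);T=np.array([.5549,.0826])
def show(n,px,z):
    w=ray(c,px,z)[:,:2];print(n,w.round(4).tolist(),((w-T)@np.c_[u,v]).round(4).tolist())
show('b4,b3,b2',[(424.5,144),(400.5,220),(455.5,286)],.012)
show('or,pink',[(193,252),(368,0)],.012)
show('bar',[(285.5,117.5),(344.5,117.5),(287,237),(343.5,237)],.0893)
cv2.imwrite('pics/w2c.png',cv2.resize(p[50:150,480:640],None,fx=5,fy=5))
E
```

```text
b4,b3,b2 [[0.4755, 0.0443], [0.5158, 0.0221], [0.5666, 0.0479]] [[-0.0571, 0.0672], [-0.0684, 0.0225], [-0.0306, -0.0201]]
or,pink [[0.5038, -0.1048], [0.3935, 0.03]] [[-0.1942, 0.0023], [-0.0916, 0.143]]
bar [[0.4429, -0.0237], [0.4486, -0.0018], [0.4889, -0.0358], [0.4948, -0.0133]] [[-0.1311, 0.0816], [-0.1085, 0.0816], [-0.1312, 0.034], [-0.1079, 0.034]]
```

View pics/w2c.png

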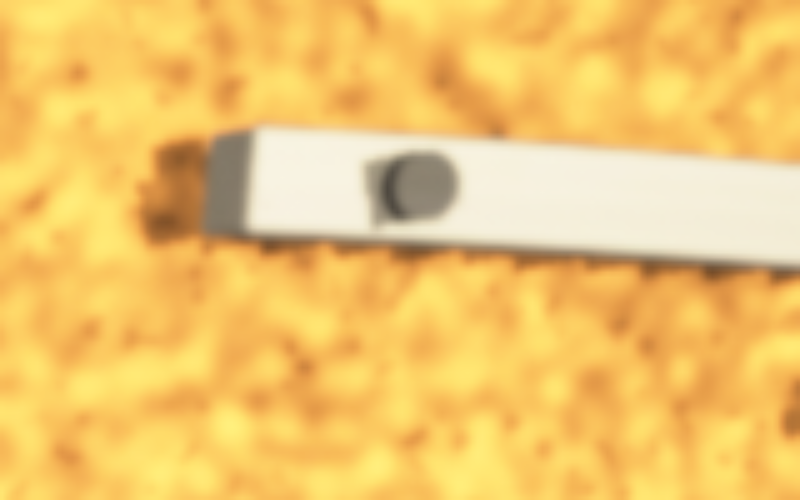

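```bash
python3 - <<'E'
from h import *
c=dict(np.load('pics/wrist2.npz'))
a=np.radians(75.4);u=np.array([np.cos(a),np.sin(a)]);v=np.array([-u[1],u[0]]);T=np.array([.5549,.0826])
f=lambda x,y:((x+.5)/5-.5+480,(y+.5)/5-.5+50)
w=ray(c,[f(255,127),f(795,164),f(245,236),f(795,267)],.012)[:,:2];print(((w-T)@np.c_[u,v]).round(4).tolist(),np.degrees(np.arctan2(*(w[1]-w[0])[::-1])),np.degrees(np.arctan2(*(w[3]-w[2])[::-1])))
# top view rails: fit lines on mask
t=np.load('pics/top0.npz')['p'];ct=calibration('top');hsv=cv2.cvtColor(t,cv2.COLOR_BGR2HSV)
m=((hsv[...,1]<85)&(hsv[...,2]>110))
def fit(sel):
    ys,xs=np.nonzero(sel);w=ray(ct,np.c_[xs,ys],.012)[:,:2]
    q=(w-T)@np.c_[u,v];return q
ys,xs=np.nonzero(m);k=(xs>205)&(xs<305)&(ys>190)&(ys<310);q=(ray(ct,np.c_[xs,ys][k],.012)[:,:2]-T)@np.c_[u,v]
for n,s in(('y+',(q[:,1]>.085)&(q[:,1]<.12)&(q[:,0]<.13)),('y-',(q[:,1]<-.085)&(q[:,1]>-.12)&(q[:,0]<.13)),('back',(q[:,0]>.135)&(q[:,0]<.17)&(abs(q[:,1])<.085))):
    vx,vy,x0,y0=cv2.fitLine(q[s].astype(np.float32),cv2.DIST_L2,0,.01,.01).ravel();print(n,s.sum(),np.degrees(np.arctan2(vy,vx)),x0,y0,q[s].min(0),q[s].max(0))
E
```

```text
[[0.0016, 0.107], [0.0709, 0.1073], [0.0017, 0.0951], [0.0728, 0.0955]] 75.65025714045798 75.73176425313672
y+ 325 0.058663666 0.06744677 0.10109303 [0.00189554 0.0950972 ] [0.12972371 0.10708214]
y- 300 0.046306238 0.06727644 -0.10042134 [ 0.00188794 -0.10637553] [ 0.12983139 -0.09453501]
back 527 -89.94878 0.14936303 8.7094144e-05 [ 0.13509579 -0.08491661] [0.15712217 0.08447482]
```

>>> {"name": "servo_tool", "arguments": {"grip": [1, 1, 1, 1, 1, 1, 1], "translation": [[0, 0, 0.01], [0, 0, 0.03], [0, 0, 0.05], [0, 0, 0.065], [0, 0, 0.072], [0, 0, 0.0755], [0, 0, 0.0755]], "turn": [0, 0, 0, 0, 0, 0, 0]}}

```text
time_s: 5.08
tcp_pos: [0.5242, -0.0338, 0.0235]
eef_rot: [-179.9, -0.1, 165.4]
contact_force: [0.7, 0.1, -4.2]
gripper_width: 0.0159
```

>>> {"name": "servo_tool", "arguments": {"grip": [1, 1, 1, 1, 1, 1, 1, 1, 1, 1], "translation": [[0, 0.002, 0], [0, 0.006, 0], [0, 0.01, 0], [0, 0.014, 0], [0, 0.018, 0], [0, 0.022, 0], [0, 0.026, 0], [0, 0.03, 0], [0, 0.034, 0], [0, 0.038, 0]], "turn": [0, 0, 0, 0, 0, 0, 0, 0, 0, 0]}}

```text
time_s: 5.92
tcp_pos: [0.534, 0.0037, 0.0241]
eef_rot: [-180.0, -0.0, 165.4]
contact_force: [-0.6, -3.8, -1.6]
gripper_width: 0.0155
```

>>> {"name": "servo_tool", "arguments": {"grip": [1, 1, 1, 1, 1, 1, 1, 1, 1, 1], "translation": [[0, 0.004, 0], [0, 0.008, 0], [0, 0.012, 0], [0, 0.016, 0], [0, 0.02, 0], [0, 0.024, 0], [0, 0.028, 0], [0, 0.032, 0], [0, 0.036, 0], [0, 0.04, 0]], "turn": [0, 0, 0, 0, 0, 0, 0, 0, 0, 0]}}

```text
time_s: 6.75
tcp_pos: [0.5442, 0.0425, 0.024]
eef_rot: [-180.0, -0.0, 165.4]
contact_force: [-1.3, -5.0, -1.5]
gripper_width: 0.0156
```

```bash
python3 - <<'E'
from h import *
s=r.get_state();print(s['time_s'],s['tcp_pos'],s['eef_rot'],s['contact_force'],s['moment'])
for n in('wrist',):
    c=calibration(n);p,d=capture(n);cv2.imwrite(f'pics/{n}3.png',p);np.savez(f'pics/{n}3.npz',p=p,d=d,**{k:c[k] for k in c})
E
```

```text
6.75 [0.54417065 0.04250551 0.02403629] [-1.79972795e+02 -2.40137604e-02  1.65392081e+02] [-1.28558383 -4.96477682 -1.45980148] [-1.99328236  0.49294555  0.00615998]
```

View pics/wrist3.png

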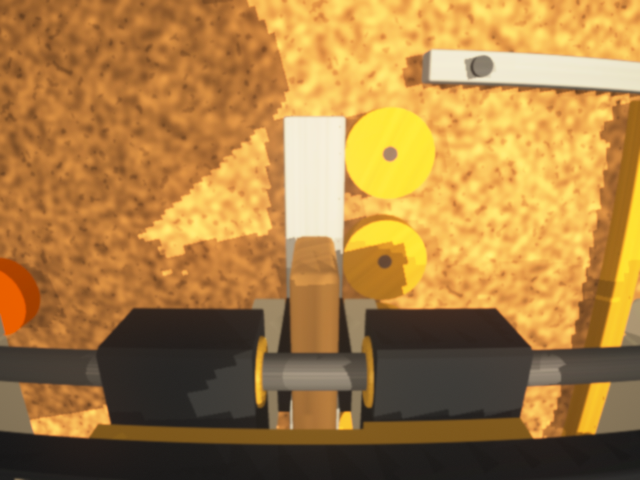

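>>> {"name": "servo_tool", "arguments": {"grip": [1, 1, 1, 1, 1, 1, 1, 1, 1, 1], "translation": [[0, 0.002, 0], [0, 0.006, 0], [0, 0.01, 0], [0, 0.014, 0], [0, 0.018, 0], [0, 0.022, 0], [0, 0.026, 0], [0, 0.03, 0], [0, 0.034, 0], [0, 0.038, 0]], "turn": [0, 0, 0, 0, 0, 0, 0, 0, 0, 0]}}

```text
time_s: 7.63
tcp_pos: [0.554, 0.0796, 0.024]
eef_rot: [180.0, -0.0, 165.4]
contact_force: [0.2, -4.0, -1.8]
gripper_width: 0.0161
```

>>> {"name": "servo_tool", "arguments": {"grip": [1, 1, 1, 1, 1, 1, 1, 1, 1, 1], "translation": [[0, 0.004, 0], [0, 0.008, 0], [0, 0.012, 0], [0, 0.015, 0], [0, 0.018, 0], [0, 0.021, 0], [0, 0.024, 0], [0, 0.026, 0], [0, 0.028, 0], [0, 0.03, 0]], "turn": [0, 0, 0, 0, 0, 0, 0, 0, 0, 0]}}

```text
time_s: 8.47
tcp_pos: [0.5615, 0.1084, 0.024]
eef_rot: [-180.0, -0.0, 165.4]
contact_force: [-1.5, -3.2, -3.4]
gripper_width: 0.0158
```

```bash
python3 - <<'E'
from h import *
s=r.get_state();print(s['time_s'],s['tcp_pos'],s['eef_rot'],s['contact_force'],s['moment'])
for n in('wrist','scene'):
    c=calibration(n);p,d=capture(n);cv2.imwrite(f'pics/{n}4.png',p);np.savez(f'pics/{n}4.npz',p=p,d=d,**{k:c[k] for k in c})
E
```

```text
8.4667 [0.56148395 0.10838276 0.02400882] [-1.79998044e+02 -4.78832451e-03  1.65399388e+02] [-1.493812   -3.24533024 -3.38890467] [-1.26536857  0.3139014   0.06925602]
```

View pics/wrist4.png

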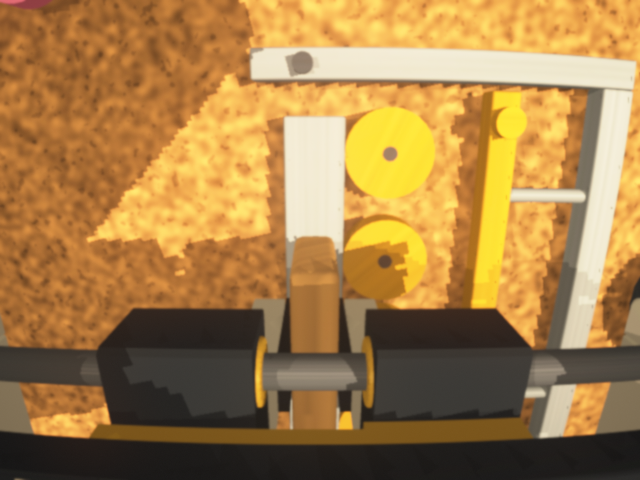

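```bash
python3 - <<'E'
from h import *
c=dict(np.load('pics/wrist4.npz'));
a=np.radians(75.5);u=np.array([np.cos(a),np.sin(a)]);v=np.array([-u[1],u[0]]);T=np.array([.5549,.0826])+.0015*u
def q(px,z=.012):return ((ray(c,px,z)[:,:2]-T)@np.c_[u,v]).round(4).tolist()
print('stop',q([(486,92),(480,180),(470.5,305)]),'blanks',q([(390,154),(385,262)]),'barfront',q([(345,118),(343.5,237)],.0135),'rail in',q([(256,80),(590,90)]),'tcp',(np.array([.56148,.10838])-T)@np.c_[u,v])
E
```

```text
stop [[0.0914, 0.0916], [0.0922, 0.0572], [0.0942, 0.0016]] blanks [[0.0547, 0.0673], [0.0547, 0.0221]] barfront [[0.0366, 0.081], [0.0368, 0.0336]] rail in [[0.0027, 0.0953], [0.135, 0.0943]] tcp [2.51063466e-02 8.43850308e-05]
```

>>> {"name": "servo_tool", "arguments": {"grip": [1, 1, 1, 1, 1, 1, 1, 1, 1], "translation": [[0, 0.002, 0], [0, 0.004, 0], [0, 0.006, 0], [0, 0.008, 0], [0, 0.01, 0], [0, 0.012, 0], [0, 0.013, 0], [0, 0.014, 0], [0, 0.0145, 0]], "turn": [0, 0, 0, 0, 0, 0, 0, 0, 0]}}

```text
time_s: 9.32
tcp_pos: [0.5652, 0.1224, 0.024]
eef_rot: [180.0, 0.0, 165.4]
contact_force: [-0.5, -2.5, -3.7]
gripper_width: 0.0157
```

>>> {"name": "servo_tool", "arguments": {"grip": [1, 1, 1, 1], "translation": [[0, 0.0004, 0], [0, 0.0008, 0], [0, 0.0012, 0], [0, 0.0015, 0]], "turn": [0, 0, 0, 0]}}

```text
time_s: 9.65
tcp_pos: [0.5655, 0.1237, 0.024]
eef_rot: [180.0, -0.0, 165.4]
contact_force: [-1.3, -2.5, -4.8]
gripper_width: 0.0157
```

>>> {"name": "servo_tool", "arguments": {"grip": [1, 1, 1, 1], "translation": [[0, 0.0004, 0], [0, 0.0008, 0], [0, 0.0012, 0], [0, 0.0015, 0]], "turn": [0, 0, 0, 0]}}

```text
time_s: 9.98
tcp_pos: [0.5659, 0.1252, 0.0241]
eef_rot: [180.0, 0.0, 165.4]
contact_force: [-1.2, -3.0, -4.9]
gripper_width: 0.0158
```

>>> {"name": "servo_tool", "arguments": {"grip": [1, 1, 1], "translation": [[0, 0.0004, 0], [0, 0.0008, 0], [0, 0.001, 0]], "turn": [0, 0, 0]}}

```text
time_s: 10.23
tcp_pos: [0.5662, 0.1262, 0.0241]
eef_rot: [180.0, 0.0, 165.4]
contact_force: [-0.7, -3.2, -4.4]
gripper_width: 0.0158
```

>>> {"name": "servo_tool", "arguments": {"grip": [1, 1, 1], "translation": [[0, 0.0004, 0], [0, 0.0008, 0], [0, 0.001, 0]], "turn": [0, 0, 0]}}

```text
time_s: 10.48
tcp_pos: [0.5664, 0.1271, 0.024]
eef_rot: [180.0, 0.0, 165.4]
contact_force: [-0.2, -2.4, -4.6]
gripper_width: 0.0161
```

```bash
python3 - <<'E'
from h import *
s=r.get_state();print(s['time_s'],s['tcp_pos'],s['eef_rot'],s['contact_force'],s['moment'])
for n in('wrist',):
    c=calibration(n);p,d=capture(n);cv2.imwrite(f'pics/{n}5.png',p);np.savez(f'pics/{n}5.npz',p=p,d=d,**{k:c[k] for k in c})
cv2.imwrite('pics/w5c.png',cv2.resize(p[60:320,270:530],None,fx=2.3,fy=2.3,interpolation=cv2.INTER_CUBIC))
E
```

```text
10.4833 [0.5664212  0.12714977 0.02404457] [1.79997584e+02 1.53361741e-03 1.65404222e+02] [-0.21932759 -2.36739642 -4.64145142] [-0.93413065  0.22819077  0.02560467]
```

View pics/w5c.png

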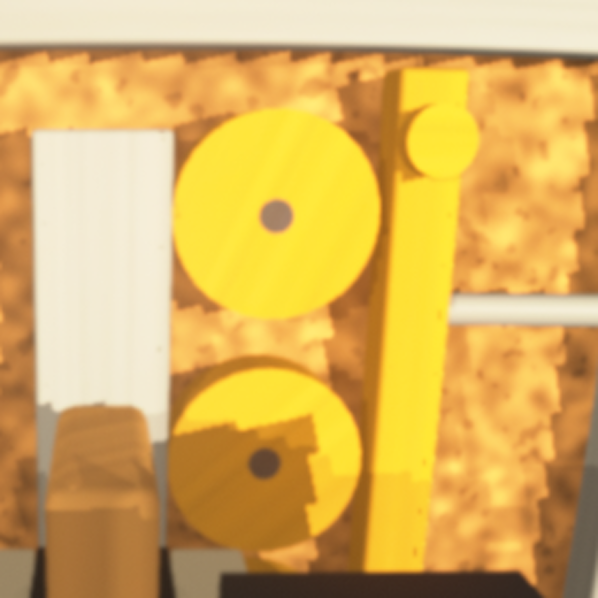

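```bash
python3 - <<'E'
from h import *
c=dict(np.load('pics/wrist5.npz'));p=c['p']
a=np.radians(75.5);u=np.array([np.cos(a),np.sin(a)]);v=np.array([-u[1],u[0]]);T=np.array([.5549,.0826])+.0015*u
f=lambda x,y:((x+.5)/2.3-.5+270,(y+.5)/2.3-.5+60)
def q(px,z=.012):return ((ray(c,px,z)[:,:2]-T)@np.c_[u,v]).round(4).tolist()
print('stop near top',q([f(400,72),f(386,300),f(370,570)]))
print('stop far top',q([f(466,72),f(450,300),f(424,570)]))
print('blank marks',q([f(277,216),f(264,463)]),'front edges',q([f(381,216),f(361.5,463)]))
print('bar front',q([f(173,131),f(170,300),f(168,540)],.0136),'bar rear',q([f(34,131),f(38,400)],.0136))
print('rail',q([f(0,42),f(598,54)]))
E
```

```text
stop near top [[0.094, 0.0915], [0.0943, 0.0529], [0.0956, 0.0005]]
stop far top [[0.1053, 0.0918], [0.1059, 0.0529], [0.1062, 0.0004]]
blank marks [[0.0742, 0.0674], [0.0739, 0.0224]] front edges [[0.0923, 0.0675], [0.0921, 0.0224]]
bar front [[0.0559, 0.0815], [0.0559, 0.053], [0.0563, 0.0078]] bar rear [[0.0328, 0.0815], [0.0326, 0.035]]
rail [[0.0273, 0.0959], [0.1283, 0.0955]]
```

>>> {"name": "servo_tool", "arguments": {"grip": [1, 1, 1, 1], "translation": [[0, 0.0003, 0], [0, 0.0006, 0], [0, 0.0008, 0], [0, 0.001, 0]], "turn": [0, 0, 0, 0]}}

```text
time_s: 10.87
tcp_pos: [0.5666, 0.1281, 0.024]
eef_rot: [-180.0, -0.0, 165.4]
contact_force: [-1.4, -2.8, -5.0]
gripper_width: 0.0161
```

>>> {"name": "servo_tool", "arguments": {"grip": [1, 1, 1], "translation": [[0, 0.0002, 0], [0, 0.0004, 0], [0, 0.0006, 0]], "turn": [0, 0, 0]}}

```text
time_s: 11.12
tcp_pos: [0.5668, 0.1287, 0.0241]
eef_rot: [180.0, 0.0, 165.4]
contact_force: [-0.2, -3.0, -4.5]
gripper_width: 0.0156
```

>>> {"name": "servo_tool", "arguments": {"grip": [1, 1, 1], "translation": [[0, 0.0002, 0], [0, 0.0004, 0], [0, 0.0005, 0]], "turn": [0, 0, 0]}}

```text
time_s: 11.37
tcp_pos: [0.5669, 0.1291, 0.024]
eef_rot: [180.0, -0.0, 165.4]
contact_force: [0.3, -2.0, -4.9]
gripper_width: 0.0161
```

```bash
python3 - <<'E'
from h import *
s=r.get_state();print(s['time_s'],s['tcp_pos'],s['eef_rot'],s['contact_force'],s['moment'])
E
```

```text
11.3667 [0.56691616 0.12912924 0.0240425 ] [ 1.79999851e+02 -1.34465217e-03  1.65400453e+02] [ 0.30504652 -2.0075693  -4.86165731] [-0.87773634  0.17753568 -0.01717312]
```

>>> {"name": "servo_tool", "arguments": {"grip": [1, 1, 1], "translation": [[0, 0.0002, 0], [0, 0.0004, 0], [0, 0.0005, 0]], "turn": [0, 0, 0]}}

```text
time_s: 11.62
tcp_pos: [0.567, 0.1294, 0.024]
eef_rot: [-180.0, -0.0, 165.4]
contact_force: [-0.7, -3.6, -4.7]
gripper_width: 0.0156
```

```bash
python3 - <<'E'
from h import *
s=r.get_state();print(s['time_s'],s['tcp_pos'],s['eef_rot'],s['contact_force'],s['moment'])
E
```

```text
11.6167 [0.56695476 0.12943833 0.0240435 ] [-1.79980556e+02 -8.42158004e-03  1.65407995e+02] [-0.7192367  -3.62920046 -4.74654194] [-1.35656803  0.15105895  0.10560017]
```

>>> {"name": "servo_tool", "arguments": {"grip": [1, 1, 1], "translation": [[0, 0.0002, 0], [0, 0.0004, 0], [0, 0.0005, 0]], "turn": [0, 0, 0]}}

```text
time_s: 11.87
tcp_pos: [0.567, 0.1296, 0.0241]
eef_rot: [-180.0, -0.0, 165.4]
contact_force: [-1.2, -6.2, -3.6]
gripper_width: 0.0157
```

```bash
python3 - <<'E'
from h import *
s=r.get_state();print(s['time_s'],s['tcp_pos'],s['eef_rot'],s['contact_force'],s['moment'])
E
```

```text
11.8667 [0.56695854 0.12959159 0.02406198] [-1.79950765e+02 -1.96508255e-02  1.65407057e+02] [-1.1604774  -6.20209018 -3.61499791] [-2.30183862  0.1660973   0.09857921]
```

>>> {"name": "servo_tool", "arguments": {"grip": [1, 1, 1], "translation": [[0, 0, 0], [0, 0, 0], [0, 0, 0]], "turn": [-0.004, -0.008, -0.008]}}

```text
time_s: 12.12
tcp_pos: [0.5669, 0.1296, 0.0241]
eef_rot: [-180.0, -0.0, 165.8]
contact_force: [-0.0, -3.9, -4.4]
gripper_width: 0.0157
```

```bash
python3 - <<'E'
from h import *
s=r.get_state();print(s['time_s'],s['tcp_pos'],s['eef_rot'],s['contact_force'],s['moment'])
E
```

```text
12.1167 [0.56694122 0.12958548 0.02406999] [-1.79964785e+02 -2.28196798e-02  1.65836583e+02] [-0.04814833 -3.94341205 -4.37181808] [-2.10133995  0.15774997 -0.21727756]
```

>>> {"name": "servo_tool", "arguments": {"grip": [1, 1, 1], "translation": [[0, 0.0002, 0], [0, 0.0003, 0], [0, 0.0003, 0]], "turn": [0, 0, 0]}}

```text
time_s: 12.37
tcp_pos: [0.5669, 0.1296, 0.024]
eef_rot: [-179.9, -0.0, 165.8]
contact_force: [-0.8, -7.0, -3.6]
gripper_width: 0.0158
```

```bash
python3 - <<'E'
from h import *
s=r.get_state();print(s['time_s'],s['tcp_pos'],s['eef_rot'],s['contact_force'],s['moment'])
E
```

```text
12.3667 [0.56691653 0.12959013 0.02403376] [-1.79939628e+02 -3.46341285e-02  1.65815786e+02] [-0.79366495 -6.9688338  -3.62183588] [-2.50309924  0.09881782 -0.26567004]
```

>>> {"name": "servo_tool", "arguments": {"grip": [1, 1, 1, 1], "translation": [[0, 0, 0], [0, 0.0002, 0], [0, 0.0004, 0], [0, 0.0004, 0]], "turn": [0.003, 0.005, 0.005, 0.005]}}

```text
time_s: 12.7
tcp_pos: [0.5669, 0.1297, 0.0241]
eef_rot: [-179.9, -0.0, 165.6]
contact_force: [-0.3, -7.7, -3.4]
gripper_width: 0.0158
```

```bash
python3 - <<'E'
from h import *
s=r.get_state();print(s['time_s'],s['tcp_pos'],s['eef_rot'],s['contact_force'],s['moment'])
E
```

```text
12.7 [0.56692503 0.12967207 0.024068  ] [-1.79904824e+02 -3.91374065e-02  1.65560189e+02] [-0.25214646 -7.72589577 -3.41911215] [-3.03373009  0.05683012 -0.02079883]
```

>>> {"name": "servo_tool", "arguments": {"grip": [1, 1, 1, 1], "translation": [[0, 0.0002, 0], [0, 0.0004, 0], [0, 0.0004, 0], [0, 0.0004, 0]], "turn": [0, 0, 0, 0]}}

```text
time_s: 13.03
tcp_pos: [0.5669, 0.1297, 0.0241]
eef_rot: [-179.9, -0.1, 165.6]
contact_force: [0.8, -7.8, -3.4]
gripper_width: 0.0156
```

```bash
python3 - <<'E'
from h import *
s=r.get_state();print(s['time_s'],s['tcp_pos'],s['eef_rot'],s['contact_force'],s['moment'])
E
```

```text
13.0333 [0.56691417 0.12969562 0.02406052] [-1.79877496e+02 -5.05949891e-02  1.65556129e+02] [ 0.75217264 -7.76037633 -3.37583513] [-3.62429864  0.02235956  0.07849082]
```

>>> {"name": "servo_tool", "arguments": {"grip": [1, 1, 1, 1, 1, 1], "translation": [[0, 0.0002, 0], [0, 0.0004, 0], [0, 0.0005, 0], [0, 0.0005, 0], [0, 0.0005, 0], [0, 0.0005, 0]], "turn": [0, 0, 0, 0, 0, 0]}}

```text
time_s: 13.53
tcp_pos: [0.5669, 0.1298, 0.0241]
eef_rot: [-179.8, -0.1, 165.6]
contact_force: [-0.3, -10.7, -1.4]
gripper_width: 0.0153
```

```bash
python3 - <<'E'
from h import *
s=r.get_state();print(s['time_s'],s['tcp_pos'],s['eef_rot'],s['contact_force'],s['moment'])
E
```

```text
13.5333 [0.5668681  0.12977784 0.02405317] [-1.79841905e+02 -6.57298232e-02  1.65553813e+02] [ -0.26830071 -10.71752602  -1.41326369] [-4.33689954 -0.05237776 -0.02551421]
```

>>> {"name": "servo_tool", "arguments": {"grip": [1, 1, 1, 1, 1, 1, 1], "translation": [[0, 0.0001, 0], [0, 0.0002, 0], [0, 0.0002, 0], [0, 0.0002, 0], [0, 0.0002, 0], [0, 0.0002, 0], [0, 0.0002, 0]], "turn": [0, 0, 0, 0, 0, 0, 0]}}

```text
time_s: 14.12
tcp_pos: [0.5669, 0.1298, 0.0241]
eef_rot: [-179.8, -0.1, 165.6]
contact_force: [0.6, -11.4, -3.0]
gripper_width: 0.016
```

```bash
python3 - <<'E'
from h import *
s=r.get_state();print(s['time_s'],s['tcp_pos'],s['eef_rot'],s['contact_force'],s['moment'])
for n in('wrist',):
    c=calibration(n);p,d=capture(n);cv2.imwrite(f'pics/{n}6.png',p);np.savez(f'pics/{n}6.npz',p=p,d=d,**{k:c[k] for k in c})
cv2.imwrite('pics/w6c.png',cv2.resize(p[60:320,270:530],None,fx=2.3,fy=2.3,interpolation=cv2.INTER_CUBIC))
E
```

```text
14.1167 [0.56686974 0.12977657 0.02405879] [-1.79827690e+02 -7.02745331e-02  1.65551192e+02] [  0.58562913 -11.35966957  -2.99539159] [-4.62197891 -0.02590035 -0.01548784]
```

View pics/w6c.png

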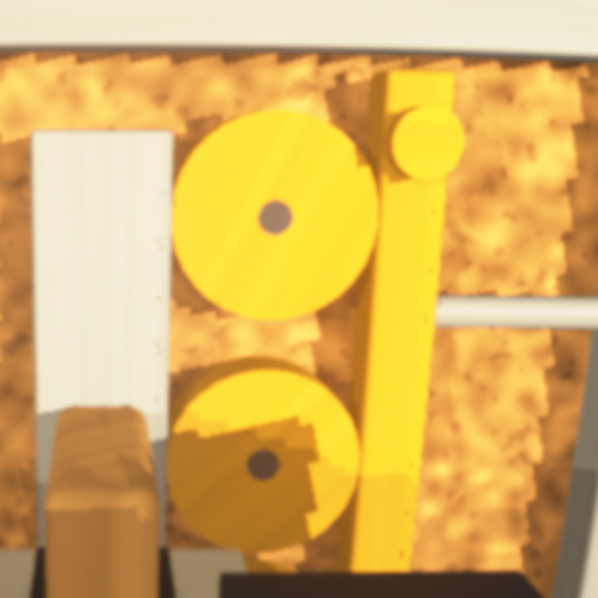

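>>> {"name": "servo_tool", "arguments": {"grip": [1, 1, 1, 1, 1, 1, 1, 1, 1, 1], "translation": [[0, -0.001, 0], [0, -0.002, 0], [0, -0.004, 0], [0, -0.008, 0], [0, -0.014, 0], [0, -0.022, 0], [0, -0.03, 0], [0, -0.04, 0], [0, -0.05, 0], [0, -0.06, 0]], "turn": [0, 0, 0, 0, 0, 0, 0, 0, 0, 0]}}

```text
time_s: 15.0
tcp_pos: [0.5523, 0.0726, 0.0241]
eef_rot: [180.0, -0.0, 165.6]
contact_force: [0.2, -0.5, -3.9]
gripper_width: 0.0162
```

>>> {"name": "servo_tool", "arguments": {"grip": [1, 1, 1, 1, 1, 1, 1, 1, 1], "translation": [[0, -0.01, 0], [0, -0.02, 0], [0, -0.03, 0], [0, -0.04, 0], [0, -0.05, 0], [0, -0.06, 0], [0, -0.067, 0], [0, -0.07, 0], [0, -0.07, 0]], "turn": [0, 0, 0, 0, 0, 0, 0, 0, 0]}}

```text
time_s: 15.75
tcp_pos: [0.535, 0.0052, 0.0241]
eef_rot: [-180.0, -0.0, 165.5]
contact_force: [-0.2, -0.8, -4.3]
gripper_width: 0.0158
```

>>> {"name": "servo_tool", "arguments": {"grip": [1, 1, 1, 1], "translation": [[0, 0, 0.0006], [0, 0, 0.0012], [0, 0, 0.0018], [0, 0, 0.0018]], "turn": [0, 0, 0, 0]}}

```text
time_s: 16.08
tcp_pos: [0.5355, 0.0063, 0.0224]
eef_rot: [180.0, 0.0, 165.6]
contact_force: [-0.6, -0.8, -0.5]
gripper_width: 0.0159
```

```bash
python3 - <<'E'
from h import *
s=r.get_state();print(s['time_s'],s['tcp_pos'],s['eef_rot'],s['contact_force'],s['moment'])
for n in('wrist','scene'):
    c=calibration(n);p,d=capture(n);cv2.imwrite(f'pics/{n}7.png',p);np.savez(f'pics/{n}7.npz',p=p,d=d,**{k:c[k] for k in c})
E
```

```text
16.0833 [0.53554509 0.00631989 0.02243642] [1.79996720e+02 1.95428499e-02 1.65614877e+02] [-0.60642007 -0.83600992 -0.516821  ] [0.02767906 0.19487072 0.02253594]
```

View pics/wrist7.png

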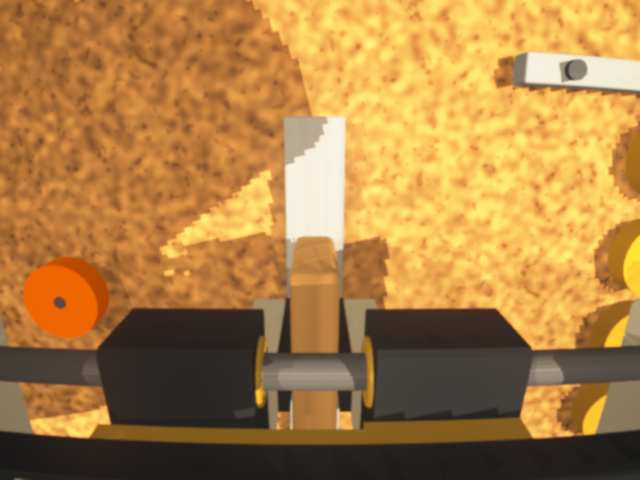

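View pics/scene7.png

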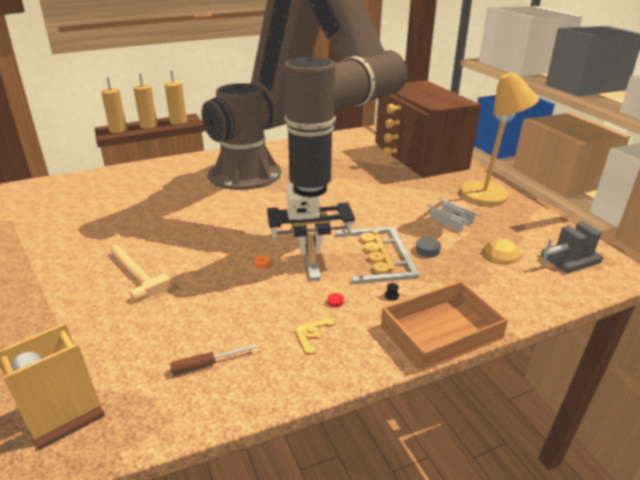

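```bash
python3 - <<'E'
from h import *
n='top';c=calibration(n);p,d=capture(n);np.savez(f'pics/{n}7.npz',p=p)
s=np.load('pics/scene7.npz')['p']
a=cv2.resize(s[220:290,330:425],(570,420),interpolation=cv2.INTER_CUBIC)
b=cv2.resize(p[185:315,200:345],(468,420),interpolation=cv2.INTER_CUBIC)
cv2.imwrite('pics/chk7.png',cv2.resize(np.hstack([a,b]),None,fx=.77,fy=.77))
E
```

```text
(no output)
```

View pics/chk7.png

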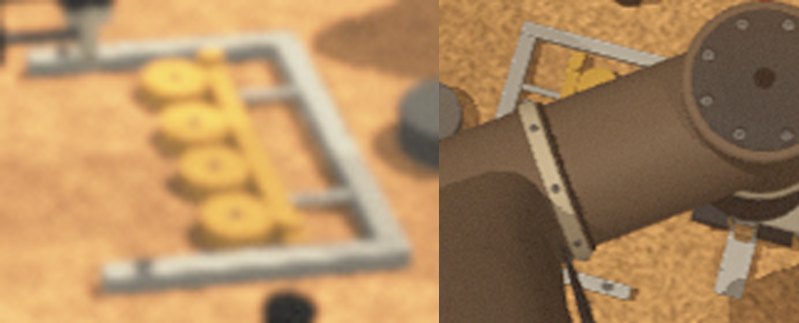

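```bash
python3 - <<'E'
from h import *
c=calibration('scene')
a=np.radians(75.5);u=np.array([np.cos(a),np.sin(a)]);v=np.array([-u[1],u[0]]);T=np.array([.5549,.0826])+.0015*u
w=ray(c,[(x/4.62-.4+330,y/4.62-.4+220) for x,y in((175,78),(197,122),(213,166),(237,213),(210,52),(290,226))],.012)[:,:2]
print(((w-T)@np.c_[u,v]).round(4))
E
```

```text
[[ 0.0754  0.0661]
 [ 0.0766  0.0211]
 [ 0.0747 -0.0209]
 [ 0.0762 -0.0637]
 [ 0.1013  0.0901]
 [ 0.0996 -0.0785]]
```

>>> {"name": "servo_tool", "arguments": {"grip": [0.5, 0.2, 0, 0, 0, 0, 0, 0], "translation": [[0, 0, 0], [0, 0, 0], [0, 0, 0], [0, 0, 0], [0, 0, 0], [0, 0, 0], [0, 0, 0], [0, 0, 0]], "turn": [0, 0, 0, 0, 0, 0, 0, 0]}}

```text
time_s: 16.9
tcp_pos: [0.5352, 0.0059, 0.0223]
eef_rot: [-180.0, -0.0, 165.6]
contact_force: [1.0, -0.5, -0.6]
gripper_width: 0.0435
```

>>> {"name": "servo_tool", "arguments": {"grip": [0, 0, 0, 0, 0, 0, 0, 0, 0, 0], "translation": [[0, 0, -0.005], [0, 0, -0.015], [0, 0, -0.03], [0, 0, -0.05], [0, 0, -0.07], [0, 0, -0.09], [0, 0, -0.11], [0, 0, -0.13], [0, 0, -0.145], [0, 0, -0.15]], "turn": [0, 0, 0, 0, 0, 0, 0, 0, 0, 0]}}

```text
time_s: 17.73
tcp_pos: [0.5365, 0.0062, 0.176]
eef_rot: [179.9, 0.2, 165.6]
contact_force: [0.3, -1.0, 0.4]
gripper_width: 0.044
```

>>> {"name": "servo_tool", "arguments": {"grip": [0, 0, 0, 0, 0, 0, 0, 0, 0, 0], "translation": [[0, -0.01, 0], [0, -0.03, 0], [0, -0.055, -0.005], [0, -0.085, -0.01], [0, -0.115, -0.02], [0, -0.145, -0.03], [0, -0.175, -0.04], [0, -0.2, -0.05], [0, -0.215, -0.05], [0, -0.22, -0.05]], "turn": [0, 0, 0, 0, 0, 0, 0, 0, 0, 0]}}

```text
time_s: 18.57
tcp_pos: [0.4791, -0.2092, 0.2221]
eef_rot: [-180.0, -0.0, 165.4]
contact_force: [0.4, -1.2, 0.2]
gripper_width: 0.0439
```

```bash
python3 - <<'E'
from h import *
s=r.get_state();print(s['time_s'],s['tcp_pos'],s['eef_rot'],s['contact_force'])
for n in('top',):
    c=calibration(n);p,d=capture(n);cv2.imwrite(f'pics/{n}8.png',p);np.savez(f'pics/{n}8.npz',p=p)
cv2.imwrite('pics/t8c.png',cv2.resize(p[170:350,190:460],None,fx=2.9,fy=2.9,interpolation=cv2.INTER_CUBIC))
E
```

```text
18.5667 [ 0.47912918 -0.2092401   0.22207169] [-1.79998449e+02 -2.54791785e-02  1.65442051e+02] [ 0.38271615 -1.21642635  0.21933668]
```

View pics/t8c.png

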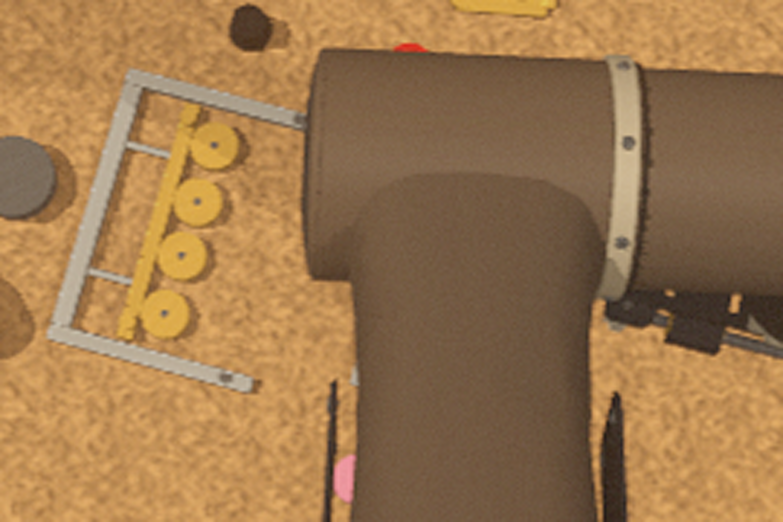

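```bash
python3 - <<'E'
from h import *
p,d=capture('scene');cv2.imwrite('pics/s9.png',p)
a=np.radians(75.5);u=np.array([np.cos(a),np.sin(a)]);v=np.array([-u[1],u[0]]);T=np.array([.5549,.0826])+.0015*u
cr=lambda x,y:((x+.5)/2.9-.5+190,(y+.5)/2.9-.5+170)
w=ray(calibration('top'),[cr(*q) for q in((214,145),(197,202),(181.5,256),(165,314))],.012)[:,:2];print(((w-T)@np.c_[u,v]).round(4))
E
```

```text
[[ 0.0763 -0.0653]
 [ 0.0764 -0.0201]
 [ 0.0762  0.0222]
 [ 0.0758  0.067 ]]
```

View pics/s9.png

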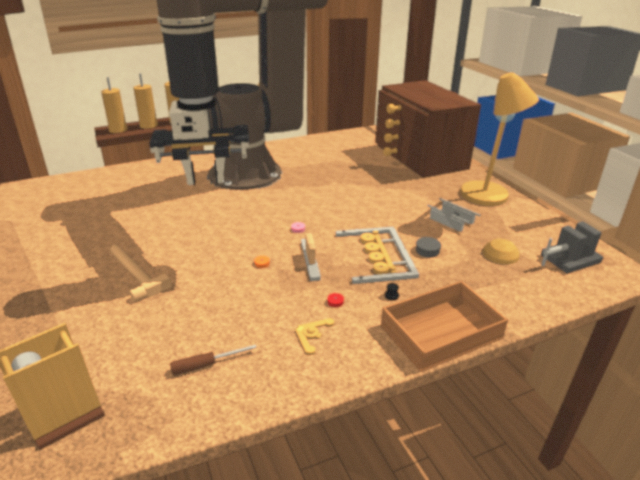

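The scene view shows the straightedge standing at (310,258) in front of the mouth. The four blanks are in a row at the stop, around (375,250), and everything else is in its original place. I'll hand the job in.

```bash
python3 -c "
from plant import order,r
print(order.close_job(),r.get_state()['time_s'])"
```

```text
the job is handed in; nothing more can be done
the job is handed in; nothing more can be done
```

The four blanks now sit against the tray's stop bar. The straightedge stands upright on the bench in front of the tray, and the job was handed in at about 18.6 s of the 54 s allowed.

- **Sweep and press:** I gripped the straightedge by its handle and pushed the four blanks into the tray as one row. I then crept forward until I felt the stop and turned the bar slightly to even out the contact along the row. I held the press at readings of about 10.7 to 11.4 N; this includes roughly 2.5 N of blank friction, so the tray itself felt somewhat less. No reading came near 20 N, though I read the force only at the end of each move.
- **Blanks:** In the last top view all four centres lay at tray x = 75.8 to 76.4 mm, in line to within 0.6 mm. That puts the stop's near face at about 94 mm, which agrees with the separate image estimate of 94 to 95 mm.
- **Straightedge:** It was released with its front face about 68 mm before the mouth, estimated from the arm's position. The arm hid it in the last top view, so I confirmed that it stands clear only in the scene view.
- **Other things on the bench:** The look-alikes, hammer and the rest appeared unmoved in the last scene view. I did not measure them again.

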